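# Tip kiln posts from a tilt-out bin into a squared-up tray

### The arm

A 6-joint arm with a two-finger parallel gripper is mounted at the origin on the work surface. World frame = base frame: x ahead of the robot, y to its left, z up, the work surface at z = 0. Lengths are in m, angles in rad, forces in N, time in s.
With the tool pointing down it reaches from about 0.3 to 0.875 m from the base axis. Payload 4.2 kg.
Tool frame: the origin (TCP) lies on the centre line of the jaws, within the pads' length; the fingertips stand 11 mm ahead of it and the grasp point (between the pads) lies 8 mm behind it (env.tcp_to_tips is the z of the fingertips in the tool frame, in m); z points along the fingers, y is the line along which they close (so a half turn about z gives the same grasp; the last joint's range is limited). The gripper opens to 85 mm and grips with 20 to 120 N. Pads are 22 mm wide; open, the fingers measure 114 mm over their backs; the gripper's body (76 mm by 85 mm) begins 54 mm behind the grasp point. The pads swing forward as they close: fully open they stand 13 mm farther back than shut.
Start: joints at [1.256, 0.32, 1.565, -0, 1.257, -0.02], TCP at [0.167, 0.55, 0.242] pointing down, gripper open.
Joint ranges: [-3.11, 3.11], [-0.84, 2.01], [0.21, 2.61], [-1.34, 4.49], [0.05, 2.63], [-2.56, 2.56]. Speed limits (rad/s): [2.57, 2.57, 3.14, 3.14, 3.14, 3.14].

### API

Orientations are given as a unit quaternion [w, x, y, z].
In Python, from rig import env gives the robot as it stands. The module is installed in compiled form; this text tells all that it offers.
- The arm moves only by the tool carry_out, never from a script. Its argument "plan" is a list of rows, each a list of 7 numbers: the opening, from 0 (shut) to 1 (fully open), then the shift along the tool's x, y, z in mm, then the turn, a rotation vector about the tool's x, y, z in degrees. In form: [[claw, x, y, z, rx, ry, rz], ...]. A call has 1 to 12 rows; each row is the pose to reach, as a shift and turn from the pose commanded when the call began, along the tool's axes at that moment; what a row does not reach only later rows make up. A row lasts 1/12 s, in which the tool goes at most 41.7 mm and 7.16 degrees, less where a joint would pass 70% of its speed; a pose out of reach is approached as far as the arm can. A call with a gripper value outside its range is refused whole. The fingers move at their own pace and stop on an object; "squeeze" is the grip in N (left out, the last holds). Time passes only in rows, so rows that repeat a pose let the fingers close. It gives the time, the measured TCP pose, the force, the opening and the grip force at its end, in the units of the state.
- env.sense(): the state, without advancing time (a new reading comes with each control period).
- env.camera(name): name is "scene" or "side" or "wrist"; returns a dict with "pixels" (480x640x3 uint8, red, green, blue), "mtx" (3x3 intrinsics, pixels), "rvec" (rotation vector, rad) and "tvec" (3), from world to camera coordinates, as OpenCV has them. Camera axes: x right, y down, z forward; pixel columns grow to the right and rows downward; lengths in m; the calibration is good to about 2 mm. A picture is of the moment at which its call begins. There is no depth.
- env.sign_off(): hands the job in; it is judged then, once.
The state is a dict: "time": time; "joint_pos": joint angles; "qvel": joint speeds; "joint_torque": joint torques, N m; "eef_pos": TCP position; "eef_rot": TCP orientation; "contact_force": force on the tool from outside, world axes, zero at the start; "moment": the same for the moment, N m; "finger_gap": finger opening in m; "grasp_force": force on a finger pad.
Only numpy, scipy, OpenCV 4.12 (cv2) and the standard library are available. Lean on these libraries where they do the work, as an engineer would, in place of code of your own. Each camera call takes 0.05 s, during which the arm holds its last target. There are 200 camera calls.

### The job

Get the kiln posts out for loading the kiln: with the bin still closed, push the steel tray back until its long back wall lies flush along the foot rail of the bin stand. Then take the pull bar, ease the tilt-out bin forward to its stop so that all three posts roll out into the tray, and guide it back until it is fully closed; never let the bin drop or slam. The tray stays flush with the posts in it, and the other things on the bench stay where they are.

Things in the scene. Friction and masses are not known exactly. Their poses are not given: they have to be found in the camera images.
- stand: Fixed grey steel bench stand that carries the tilt-out bin. Origin on the bench under the middle of the pivot axis; its +x points to its back, -x to its front (robot side), y along the pivot, z up. Steel side uprights at y = +-95 mm (x -10 to 40 mm) rise to a shelf; stop arms at y = +-95 mm, z 87 to 113 mm, reach forward to x = -69 mm.
- shelf_edge (a point): Middle of the front lower edge of the stand's narrow wooden shelf with small jars on it: stand x = -18 mm, z = 335 mm. The shelf reaches 62 mm back from here and 118 mm to each side. It lies 95 mm above and 12 mm behind the pull bar of the closed bin, so a gripper fits there only leaning, fingers forward and down; in front of the edge the space is free.
- rail (a point): Middle of the front face of the stand's foot rail, 13 mm up: a straight steel angle on the bench along the stand's y, 230 mm long, 26 mm high, flat front face at stand x = -45 mm.
- bin (a joint): Hinge of the tilt-out bin, rad: 0 closed (stays so by its weight, no latch), growing as it is pulled forward and down to the front, stop at 1.047 (60 degrees). It turns freely and needs about 4 N at the bar to start. Its balance is near 0.65: beyond that, let go, it drops on to the stop and stays there; below that it falls shut.
- pivot (a point): Middle of the bin's pivot axis, fixed on the stand 90 mm above the bench; the axis runs along the stand's y.
- pull_bar (a point): Middle of the bin's pull bar: round, black rubber sleeve 16 mm thick and 110 mm long, along the stand's y, on flat straps at y = +-75 mm over the bin's mouth; room all round it. 153 mm from the pivot axis: closed it is 30 mm in front of and 150 mm above the pivot, at the stop 145 mm in front and 49 mm above. Turns with the bin.
- lip (a point): Middle of the pouring lip of the bin (sheet steel, 140 mm wide inside, floor 110 mm deep behind the pivot, cheeks 85 mm high, 75 mm chute in front of the pivot). Closed, the chute rises at 35 degrees; at the stop it falls at 25 degrees and the lip is 68 mm in front of and 32 mm below the pivot. Turns with the bin.
- tray: Loose open steel tray, 200 mm long (its y), 125 mm wide (its x), 48 mm high, walls 3 mm, about 0.55 kg, slides on the bench. Origin at the middle of its underside; +x points to its back long wall, which faces the foot rail. It starts askew, a few cm in front of the rail.
- tray_back_left (a point): Back left end of the tray: on the outer face of the back long wall, tray x = 62.5 mm, y = 100 mm, 10 mm up. Flush against the rail it lies at stand x = -45 mm.
- tray_back_right (a point): Same at the back right end of the tray, tray y = -100 mm.
- post_1: Tubular buff ceramic kiln post, 30 mm diameter, 120 mm long, about 0.14 kg, lying along y in the bin at the start; it rolls. Origin at its middle, its long axis is its own y.
- post_2: Tubular buff ceramic kiln post, 30 mm diameter, 120 mm long, about 0.14 kg, lying along y in the bin at the start; it rolls. Origin at its middle, its long axis is its own y.
- post_3: Tubular buff ceramic kiln post, 30 mm diameter, 120 mm long, about 0.14 kg, lying along y in the bin at the start; it rolls. Origin at its middle, its long axis is its own y.
- jar: Bystander: closed glass jar with steel lid, 80 mm across, 125 mm tall. Leave alone.
- paddle: Bystander: black graphite paddle with wooden handle, 230 mm long, lying flat, under 25 mm high. Leave alone.
- rod_rest: Bystander: dark wooden V-shaped rod rest, 90 mm long, about 57 mm high. Leave alone.
- fire_brick: Bystander: pale fire brick, 114 x 200 x 64 mm. Leave alone.
- wrench: Bystander: steel wrench lying flat. Leave alone.
- tin: Bystander: bare metal tin, 70 mm across, 100 mm tall. Leave alone.
- brush: Bystander: hand brush lying flat. Leave alone.

How it is judged:
On the way, in this order (a step that is already met when the one before it is completed fails the run):
1. the tray lies flush against the foot rail (both back ends within 7 mm) while the bin is still closed (under 0.1 rad) (x of each of tray_back_left, tray_back_right in the frame of stand above -0.052 m and value of joint bin below 0.1 rad), for 0.2 s.
2. the bin is pulled forward to its stop (over 1.0 rad) with the gripper at the pull bar (within 60 mm) (value of joint bin above 1 rad and distance between the grasp point and pull_bar below 0.06 m), for 0.2 s.
At the end, for the whole second after the job is handed in: All three posts lie at rest inside the tray (centre within its walls, below 70 mm), both back ends of the tray are within 7 mm of the foot rail, and the bin is closed again (under 0.05 rad) (x of each of tray_back_left, tray_back_right in the frame of stand above -0.052 m and value of joint bin below 0.05 rad and x of post_1 in the frame of tray between -0.06 and 0.06 m and y of post_1 in the frame of tray between -0.1 and 0.1 m and z of post_1 in the frame of tray between 0.005 and 0.07 m and linear speed of each of post_1, post_2, post_3 below 0.03 m/s and x of post_2 in the frame of tray between -0.06 and 0.06 m and y of post_2 in the frame of tray between -0.1 and 0.1 m and z of post_2 in the frame of tray between 0.005 and 0.07 m and x of post_3 in the frame of tray between -0.06 and 0.06 m and y of post_3 in the frame of tray between -0.1 and 0.1 m and z of post_3 in the frame of tray between 0.005 and 0.07 m); the robot touches nothing.
It fails at once if the bin drops or slams (faster than 2.5 rad/s either way) (velocity of joint bin above 2.5 rad/s or velocity of joint bin below -2.5 rad/s).
It fails at once if a bystander is shifted more than 30 mm (distance of any of jar, paddle, rod_rest, fire_brick, wrench, tin, brush from where it was at the start of the episode above 0.03 m).
It also fails if it takes over 66 s, if anything falls off the work surface, if the arm or the gripper's body presses on something with over 40 N, if the wrist force passes 120 N, or if a joint passes its speed limit or range.

## Working session

There is one attempt and no reset: what is moved stays moved. The work goes in short steps, Python scripts to look and compute and a tool call to move; the robot and the scene stay as the last step left them, time stands still between calls to the robot, and variables do not carry over. Pictures are saved under pics/ and viewed, at most 10 in all, crops included, and the job is handed in when it is done.

Besides the shell and the picture viewer there is one more tool, called after "Request:" in YAML: its name, and indented under it one key for each argument. carry_out: Moves the arm, as the interface text tells. Its arguments: {"type":"object","properties":{"plan":{"type":"array","items":{"type":"array","items":{"type":"number"}}},"squeeze":{"type":"number"}},"required":["plan"]}

```bash
mkdir -p pics
cat > h.py <<'E'
import numpy as np, cv2
from scipy.spatial.transform import Rotation as R
from rig import env
def shot(n,f=None):
    c=env.camera(n)
    if f: cv2.imwrite('pics/'+f,c['pixels'][:,:,::-1])
    return c
def ray(c,u,v):
    M=cv2.Rodrigues(np.array(c['rvec'],float))[0]; t=np.array(c['tvec'],float).ravel()
    d=M.T@np.linalg.solve(np.array(c['mtx']),[u,v,1.]); return -M.T@t,d/np.linalg.norm(d)
def onz(c,u,v,z):
    o,d=ray(c,u,v); return o+d*(z-o[2])/d[2]
def tri(c1,p1,c2,p2):
    o1,d1=ray(c1,*p1);o2,d2=ray(c2,*p2)
    s=np.linalg.lstsq(np.c_[d1,-d2],o2-o1,rcond=None)[0]
    a=o1+d1*s[0];b=o2+d2*s[1]; return (a+b)/2,np.linalg.norm(a-b)
def proj(c,P):
    return cv2.projectPoints(np.array(P,float).reshape(-1,3),np.array(c['rvec'],float),np.array(c['tvec'],float),np.array(c['mtx'],float),None)[0].reshape(-1,2)
E
python3 - <<'E'
from h import *
import pickle
d={n:shot(n,n+'0.png') for n in('scene','side')}
pickle.dump(d,open('c0.pkl','wb'))
s=env.sense();print(s,env.tcp_to_tips)
for n in d:print(n,ray(d[n],320,240))
E
```

```text
{'time': 0.1, 'joint_pos': array([ 1.25598861e+00,  3.20215595e-01,  1.56558352e+00, -6.64519845e-06,
        1.25742714e+00, -1.99998419e-02]), 'qvel': array([ 0.00119569, -0.00289822, -0.00283587, -0.00078013,  0.00068973,
        0.00215285]), 'joint_torque': array([ 4.81605166e-04, -4.16407943e+01, -2.34704983e+01,  6.38815686e-05,
        4.84775708e-03, -1.40566914e-05]), 'eef_pos': array([0.16693725, 0.54978307, 0.24156316]), 'eef_rot': array([-1.32982173e-04,  1.46869656e-01,  9.89155517e-01, -8.05909965e-04]), 'contact_force': array([-0.97299797,  0.4075488 ,  0.19435977]), 'moment': array([ 0.03570644, -0.03165919,  0.00268668]), 'grasp_force': 0.0, 'finger_gap': 0.08492750636242023} 0.011
scene (array([ 1.40943682, -0.49628614,  1.09989733]), array([-0.62933283,  0.3970847 , -0.66802989]))
side (array([ 1.23292397, -0.16984525,  1.55628464]), array([-0.45063188,  0.14419681, -0.88098705]))
```

View pics/scene0.png

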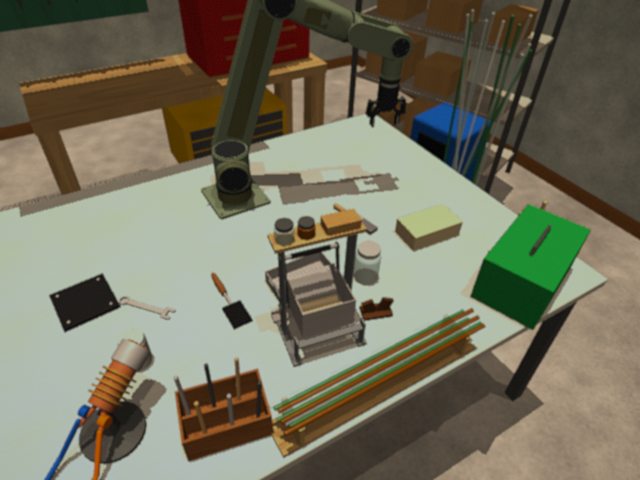

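View pics/side0.png

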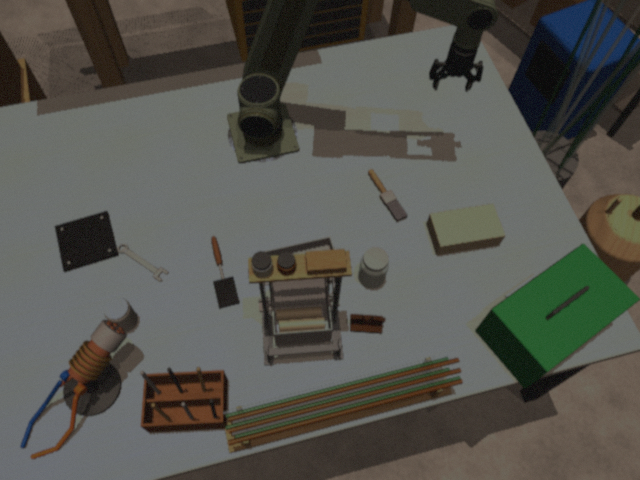

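The scene camera sees the stand from behind: shelf around (320,228), jar (368,258), rod rest (377,308). In the side view the shelf is at (300,265) and a tray edge shows above it at about (300,245). I'll enlarge both.

Run:
```python
from h import *
import pickle
d=pickle.load(open('c0.pkl','rb'))
a=d['scene']['pixels'][195:365,250:390,::-1]; b=d['side']['pixels'][225:375,235:395,::-1]
a=cv2.resize(a,None,fx=3.0,fy=3.0,interpolation=3);b=cv2.resize(b,None,fx=2.35,fy=2.35,interpolation=3)
a=cv2.convertScaleAbs(a,alpha=1.3);b=cv2.convertScaleAbs(b,alpha=2.)
im=np.zeros((510,800,3),np.uint8);im[:a.shape[0],:a.shape[1]]=a;im[:b.shape[0],422:422+b.shape[1]]=b
cv2.imwrite('pics/crop0.png',im)
```

```text
(no output)
```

View pics/crop0.png

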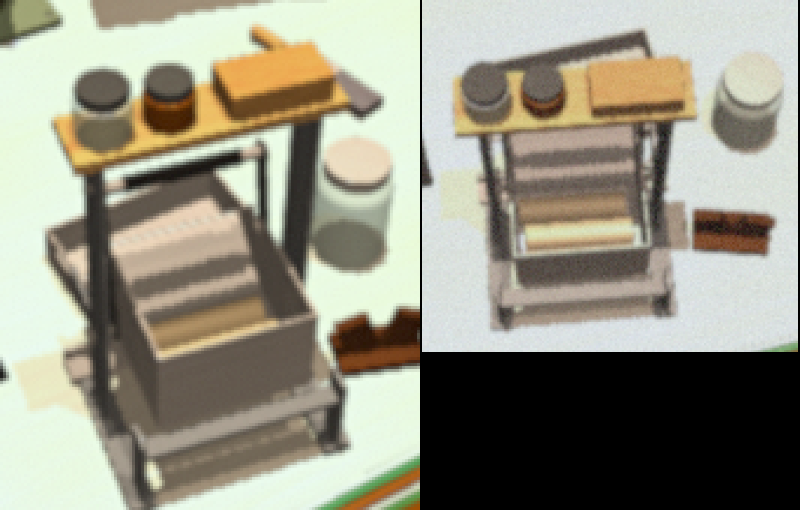

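Run:
```python
from h import *
import pickle
d=pickle.load(open('c0.pkl','rb'));S,D=d['scene'],d['side']
sc=lambda x,y:(x/3+250-.33,y/3+195-.33); sd=lambda x,y:((x-422)/2.35+235-.3,y/2.35+225-.3)
pts={'shelfFR(-y)':((55,118),(455,78)),'shelfBK(-y)':((78,164),(455,128)),'shelfBK(+y)':((382,108),(695,115)),
'tray_a':((48,232),(474,70)),'tray_b':((205,172),(645,32)),'bar-':((125,182),(513,110)),'post':((270,322),(633,240)),'binback-':((157,352),(516,252)),'binback+':((316,318),(648,248))}
for k,(a,b) in pts.items():
    p,e=tri(S,sc(*a),D,sd(*b));print(k,p.round(4),round(e*1000,1))
for n,(a,b) in pts.items():
    if 'tray' in n: print(n,onz(S,*sc(*a),.048).round(4),onz(D,*sd(*b),.048).round(4))
    if 'shelf' in n: print(n,onz(S,*sc(*a),.345).round(4),onz(D,*sd(*b),.345).round(4))
print('jar',onz(D,375,263,.125),onz(D,*sd(733,230),.05),'rest',onz(D,367,322,.04),'paddle end',onz(D,228,292,.01),onz(D,212,238,.01),'brush',onz(D,395,212,.02),onz(D,371,172,.02))
```

```text
shelfFR(-y) [ 0.6157 -0.1443  0.3416] 1.3
shelfBK(-y) [ 0.6701 -0.1537  0.3406] 3.5
shelfBK(+y) [0.7299 0.0807 0.3519] 27.5
tray_a [ 0.4822 -0.1085  0.0758] 14.9
tray_b [0.4494 0.1074 0.0269] 7.0
bar- [ 0.6247 -0.0893  0.2531] 4.3
post [0.7456 0.0022 0.1342] 18.4
binback- [ 0.7458 -0.1211  0.1705] 3.3
binback+ [0.7764 0.0172 0.1669] 0.1
shelfFR(-y) [ 0.6187 -0.1463  0.345 ] [ 0.6179 -0.1439  0.345 ]
shelfBK(-y) [ 0.676  -0.1547  0.345 ] [ 0.6709 -0.155   0.345 ]
shelfBK(+y) [0.7368 0.0923 0.345 ] [0.7153 0.0742 0.345 ]
tray_a [ 0.4639 -0.0934  0.048 ] [ 0.4621 -0.1127  0.048 ]
tray_b [0.4653 0.0935 0.048 ] [0.463  0.1059 0.048 ]
jar [0.60694723 0.19163103 0.125     ] [0.74159517 0.13469904 0.05      ] rest [0.73671388 0.13710615 0.04      ] paddle end [ 0.54019211 -0.21686523  0.01      ] [ 0.3549447  -0.23001189  0.01      ] brush [0.40984971 0.33055332 0.02      ] [0.24963608 0.30340807 0.02      ]
```

```bash
cat >> h.py <<'E'
def to(p,Rt=None):
    s=env.sense();q=s['eef_rot'];R0=R.from_quat([q[1],q[2],q[3],q[0]])
    Rt=Rt or R0
    print('shift mm',(R0.inv().apply(np.array(p)-s['eef_pos'])*1000).round(1),'turn',np.degrees((R0.inv()*Rt).as_rotvec()).round(2))
def frame(xa,za):  # tool rotation from x axis hint and z axis
    z=np.array(za,float);z/=np.linalg.norm(z);x=np.array(xa,float);x-=z*(x@z);x/=np.linalg.norm(x)
    return R.from_matrix(np.c_[x,np.cross(z,x),z])
E
python3 - <<'E'
from h import *
to([.30,.05,.30],frame([-.981,.195,0],[0,0,-1]))
E
```

```text
shift mm [-272.5 -439.7  -57.7] turn [-0.09 -0.01 -5.65]
```

Request:
carry_out:
  plan:
    - [1,-20,-35,-8,0,0,0]
    - [1,-40,-70,-16,0,0,-1]
    - [1,-60,-100,-24,0,0,-2]
    - [1,-82,-132,-32,0,0,-3]
    - [1,-104,-166,-40,0,0,-4]
    - [1,-126,-200,-48,0,0,-5]
    - [1,-148,-235,-55,0,0,-5.5]
    - [1,-170,-270,-58,0,0,-5.5]
    - [1,-192,-305,-58,0,0,-5.5]
    - [1,-214,-340,-58,0,0,-5.5]
    - [1,-236,-375,-58,0,0,-5.5]
    - [1,-258,-412,-58,0,0,-5.5]

```text
time: 1.1
eef_pos: [0.2935, 0.0805, 0.3003]
eef_rot: [0.0, 0.099, 0.995, 0.0]
contact_force: [1.7, -0.0, 1.0]
finger_gap: 0.0858
grasp_force: 0.0
```

Run:
```python
from h import *
import pickle
s=env.sense();print(s['time'],s['eef_pos'],s['joint_pos'].round(2))
c=shot('wrist','w1.png');pickle.dump(c,open('w1.pkl','wb'));print(ray(c,320,240))
```

```text
1.1 [0.29353583 0.08052978 0.3003213 ] [ 0.23 -0.17  1.96  0.    1.35 -1.14]
(array([0.21252201, 0.09636086, 0.43248019]), array([ 0.30224698, -0.06105395, -0.9512724 ]))
```

View pics/w1.png

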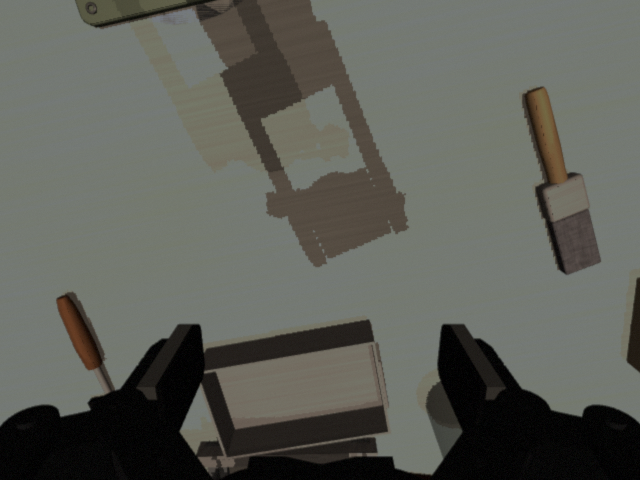

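Wrist view: tray front rim runs (205,346)–(370,320), back right corner (387,433), and the rail top is the dark strip near (300,447), partly behind the gripper.

Run:
```python
from h import *
import pickle
c=pickle.load(open('w1.pkl','rb'));d=pickle.load(open('c0.pkl','rb'));D=d['side'];S=d['scene']
for p,z in[((205,346),.048),((370,320),.048),((387,433),.048),((232,456),.048),((225,458),.026),((377,439),.026),((377,450),.026)]:
    print(p,onz(c,*p,z).round(4))
a,b,e=[onz(c,*p,.048) for p in((205,346),(370,320),(387,433))]
print(np.linalg.norm(a-b),np.linalg.norm(b-e))
g=c['pixels'].astype(int).sum(2)
for u in(240,300,350,372): print(u,g[425:475,u])
```

```text
(205, 346) [ 0.4279 -0.0732  0.048 ]
(370, 320) [0.4318 0.1059 0.048 ]
(387, 433) [0.5823 0.1018 0.048 ]
(232, 456) [ 0.5798 -0.0846  0.048 ]
(225, 458) [ 0.6022 -0.1045  0.026 ]
(377, 439) [0.6102 0.0886 0.026 ]
(377, 450) [0.6274 0.0859 0.026 ]
0.1791535594510217 0.1505740507333831
240 [277 283 273 192 108  90  90  95  94  97  94 103  95  90 101  93  95  97
  91  90  96  98  96  88  98  85  90  87  86 111 210 258 211 163 133 136
 134 137 136 135 136 149 150 157 127  59   3  12  19  17]
300 [ 95  94  93  94 106  88  84  94 100  97  99  95  97  99  95  98  92  86
  89  95 186 276 244 142  86  86  93  89  87 114 127 131 130 128  92  35
  21   1  13   1   3  29  24   3  13   1   4   0   9   0]
350 [ 90  91  98 103  96  99  87  91  94  94  79  98 182 284 276 169  96  89
  88  91  92  90  93  95  96  98  92 119 239 298 304 266 156  52  16  12
  17   7   0  15  25  12  20   4   3   3   3   7   7  11]
372 [102  90  95  91  93  98  92  86 107 235 303 311 215 122  94  90  96  95
  97  94  88  95  94 104 100  96  80 117 278 318 310 181  51  20  14  19
   3  10   8   5  18  12   0  16  18   9  15  12   5  26]
```

Run:
```python
from h import *
import pickle
c=pickle.load(open('w1.pkl','rb'))
P=[onz(c,*p,z) for p,z in[((205,346),0),((370,320),0),((373,342),.048),((388,433),.048),((232,457),.048)]]
for p in P:print(p.round(4))
print(np.linalg.norm(P[0]-P[1]),np.linalg.norm(P[2]-P[3]),np.linalg.norm(P[3]-P[4]))
# rail strip edges: near (top pixel) and far edge
for u,v in((300,447.5),(350,440.5),(372,438.5)):
    print(onz(c,u,v,.0).round(4),onz(c,u,v,.026).round(4))
for u,v in((300,453),(350,452),(372,452)): print('low',onz(c,u,v,.026).round(4))
```

```text
[ 0.4548 -0.0944  0.    ]
[0.4591 0.1071 0.    ]
[0.4586 0.1048 0.048 ]
[0.5825 0.103  0.048 ]
[ 0.5812 -0.085   0.048 ]
0.2015197856372718 0.12390126062230021 0.1879558388859906
[ 0.6295 -0.0146 -0.    ] [ 0.6044 -0.0079  0.026 ]
[0.6311 0.0527 0.    ] [0.6059 0.0553 0.026 ]
[0.6335 0.0818 0.    ] [0.6082 0.0826 0.026 ]
low [ 0.613  -0.0098  0.026 ]
low [0.6238 0.0522 0.026 ]
low [0.6293 0.0793 0.026 ]
```

```bash
cat >> h.py <<'E'
O=np.array([.653,-.032,0]);yaw=np.radians(-10.6)
xa=np.array([np.cos(yaw),np.sin(yaw),0]);ya=np.array([-np.sin(yaw),np.cos(yaw),0])
def W(x,y,z): return O+x*xa+y*ya+[0,0,z]
def inst(p): d=np.array(p)-O; return np.array([d@xa,d@ya,p[2]])
E
python3 - <<'E'
from h import *
to(W(-.255,.008,.03),frame(-xa,[0,0,-1]))
E
```

```text
shift mm [-115.7  -24.3  270.8] turn [-0.38  0.18 -1.46]
```

Request:
carry_out:
  plan:
    - [1,-30,-6,20,0,0,-0.5]
    - [1,-60,-12,45,0,0,-1]
    - [1,-90,-18,75,0,0,-1.5]
    - [1,-116,-24,105,0,0,-1.5]
    - [1,-116,-24,135,0,0,-1.5]
    - [1,-116,-24,170,0,0,-1.5]
    - [1,-116,-24,205,0,0,-1.5]
    - [1,-116,-24,235,0,0,-1.5]
    - [1,-116,-24,257,0,0,-1.5]
    - [1,-116,-24,268,0,0,-1.5]
    - [1,-116,-24,270,0,0,-1.5]
    - [1,-116,-24,270,0,0,-1.5]

```text
time: 2.15
eef_pos: [0.4024, 0.0361, 0.0297]
eef_rot: [-0.001, 0.086, 0.996, -0.0]
contact_force: [-0.5, -1.2, 0.7]
finger_gap: 0.0853
grasp_force: 0.0
```

Run:
```python
from h import *
import pickle
s=env.sense();print(s['time'],s['eef_pos'],inst(s['eef_pos']),s['contact_force'].round(1),s['joint_pos'].round(2))
c=shot('wrist','w2.png');pickle.dump(c,open('w2.pkl','wb'));to(W(-.183,.008,.03),frame(-xa,[0,0,-1]))
```

```text
2.15 [0.40242304 0.03613345 0.02968026] [-0.25883419  0.02087681  0.02968026] [-0.5 -1.2  0.7] [ 0.06  0.34  2.22  0.    0.59 -1.34]
shift mm [-75.  -13.9   0.4] turn [ 0.   -0.    0.72]
```

Request:
carry_out:
  plan:
    - [1,-8,-12,0,0,0,0.7]
    - [1,-16,-14,0,0,0,0.7]
    - [1,-24,-14,0,0,0,0.7]
    - [1,-30,-14,0,0,0,0.7]
    - [1,-36,-14,0,0,0,0.7]
    - [1,-42,-14,0,0,0,0.7]
    - [1,-48,-14,0,0,0,0.7]
    - [1,-54,-14,0,0,0,0.7]
    - [1,-60,-14,0,0,0,0.7]
    - [1,-65,-14,0,0,0,0.7]
    - [1,-69,-14,0,0,0,0.7]
    - [1,-69,-14,0,0,0,0.7]

```text
time: 3.2
eef_pos: [0.4692, 0.0104, 0.0301]
eef_rot: [0.0, 0.092, 0.996, 0.0]
contact_force: [-1.9, 1.4, -0.6]
finger_gap: 0.0852
grasp_force: 0.6
```

Run:
```python
from h import *
import pickle
s=env.sense();print(s['time'],s['eef_pos'],inst(s['eef_pos']),s['contact_force'].round(1))
c=shot('wrist');a=c['pixels'];d=shot('scene');b=shot('side')
pickle.dump((c,d,b),open('3.pkl','wb'))
im=np.zeros((480,800,3),np.uint8);im[:345,:460]=cv2.resize(a,(460,345));
x=cv2.resize(d['pixels'][225:345,255:375],(340,340));im[:340,460:]=x
im=cv2.convertScaleAbs(im,alpha=1.5);cv2.imwrite('pics/m3.png',im[:345,:,::-1])
```

```text
3.2 [0.46917771 0.01036408 0.03013197] [-0.18847835  0.00782679  0.03013197] [-1.9  1.4 -0.6]
```

View pics/m3.png

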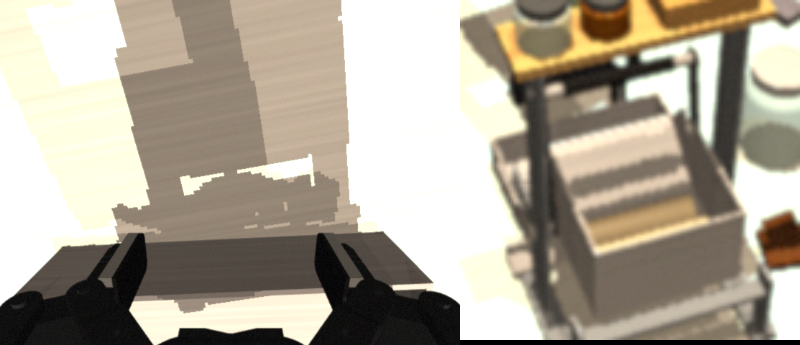

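The tray front wall now lies square across both fingers, with about 7 mm left to the rail. I'll keep pushing gently until the force rises.

Request:
carry_out:
  plan:
    - [1,-2,0,0,0,0,0]
    - [1,-4,0,0,0,0,0]
    - [1,-6,0,0,0,0,0]
    - [1,-7,0,0,0,0,0]
    - [1,-8,0,0,0,0,0]
    - [1,-8,0,0,0,0,0]

```text
time: 3.85
eef_pos: [0.4761, 0.0089, 0.0303]
eef_rot: [-0.0, 0.092, 0.996, 0.0]
contact_force: [-2.8, 1.5, 1.8]
finger_gap: 0.0853
grasp_force: 1.9
```

Request:
carry_out:
  plan:
    - [1,-1,0,0,0,0,0]
    - [1,-2,0,0,0,0,0]
    - [1,-3,0,0,0,0,0]
    - [1,-3,0,0,0,0,0]

```text
time: 4.18
eef_pos: [0.4787, 0.0083, 0.0302]
eef_rot: [-0.001, 0.092, 0.996, 0.0]
contact_force: [-4.9, 3.0, 2.5]
finger_gap: 0.0853
grasp_force: 2.6
```

Request:
carry_out:
  plan:
    - [1,-1,0,0,0,0,0]
    - [1,-2,0,0,0,0,0]
    - [1,-3,0,0,0,0,0]
    - [1,-3,0,0,0,0,0]

```text
time: 4.52
eef_pos: [0.4787, 0.0082, 0.03]
eef_rot: [-0.004, 0.092, 0.996, 0.0]
contact_force: [-10.6, 4.3, 7.8]
finger_gap: 0.0853
grasp_force: 5.7
```

Request:
carry_out:
  plan:
    - [1,-2,0,0,0,0,0]
    - [1,-4,0,0,0,0,0]
    - [1,-5,0,0,0,0,0]
    - [1,-5,0,0,0,0,0]
    - [1,-5,0,0,0,0,0]

```text
time: 4.93
eef_pos: [0.4789, 0.0077, 0.0296]
eef_rot: [-0.009, 0.091, 0.996, -0.0]
contact_force: [-19.1, 5.8, 14.6]
finger_gap: 0.0858
grasp_force: 10.5
```

Run:
```python
from h import *
s=env.sense();print(s['time'],s['eef_pos'],inst(s['eef_pos']),s['contact_force'].round(1),s['moment'].round(2))
c=shot('wrist');g=cv2.cvtColor(c['pixels'],6)
cv2.imwrite('pics/w4.png',c['pixels'][:,:,::-1])
```

```text
4.9333 [0.4788995  0.00771958 0.02955136] [-0.178436    0.00701576  0.02955136] [-19.1   5.8  14.6] [1.62 2.74 0.99]
```

Request:
carry_out:
  plan:
    - [1,11,0,0,0,0,0]
    - [1,25,0,0,0,0,0]
    - [1,45,0,-10,0,0,0]
    - [1,65,0,-40,0,0,0]
    - [1,80,0,-75,0,0,0]
    - [1,90,0,-110,0,0,0]
    - [1,95,0,-150,0,0,0]
    - [1,95,0,-190,0,0,0]
    - [1,95,0,-230,0,0,0]
    - [1,95,0,-270,0,0,0]
    - [1,95,0,-290,0,0,0]
    - [1,95,0,-290,0,0,0]

```text
time: 5.98
eef_pos: [0.3975, 0.024, 0.3261]
eef_rot: [0.008, 0.093, 0.996, 0.001]
contact_force: [0.8, 0.7, 0.2]
finger_gap: 0.0856
grasp_force: 0.0
```

Run:
```python
from h import *
import pickle
s=env.sense();print(s['time'],inst(s['eef_pos']),s['eef_pos'],s['joint_pos'].round(2))
c=shot('wrist');pickle.dump(c,open('w5.pkl','wb'))
im=cv2.convertScaleAbs(c['pixels'][240:,120:520,::-1],alpha=1.8);cv2.imwrite('pics/w5.png',cv2.resize(im,None,fx=2,fy=2))
```

```text
5.9833 [-0.26139994  0.00802096  0.32607703] [0.39753623 0.02396896 0.32607703] [ 0.03 -0.02  1.77 -0.    1.38 -1.35]
```

View pics/w5.png

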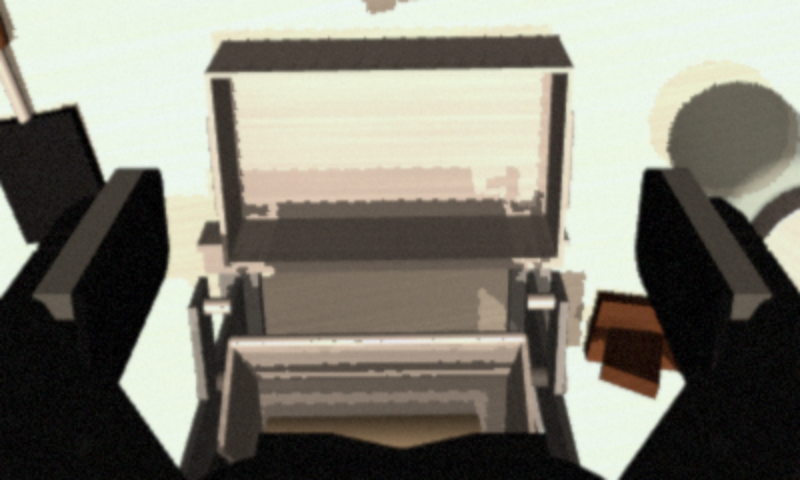

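The tray's back rim, about (222,264)–(562,260) in the crop, runs parallel and right up to the rail and looks flush. I'll compute the tray and lip poses to refine the stand pose.

Run:
```python
from h import *
import pickle
c=pickle.load(open('w5.pkl','rb'))
f=lambda x,y,z:onz(c,x/2+119.75,y/2+239.75,z)
P={k:f(*v) for k,v in dict(fr=(208,72,.048),fl=(573,67,.048),br=(222,264,.048),bl=(562,261,.048),lipr=(230,340,.133),lipl=(527,337,.133),railR=(198,243,.026),railL=(571,240,.026)).items()}
for k,p in P.items(): print(k,p.round(4),inst(p).round(4))
for a,b in(('fr','fl'),('br','bl'),('lipr','lipl'),('railR','railL')):
    v=P[b]-P[a];print(a,np.linalg.norm(v).round(4),'yaw',np.degrees(np.arctan2(-v[0],v[1])).round(2))
# pull bar black in scene view: project est
d=pickle.load(open('3.pkl','rb'))
for cc,n in((d[1],'scene'),(d[2],'side')):
    print(n,proj(cc,[W(-.03,-.055,.24),W(-.03,.055,.24),W(-.018,-.118,.335),W(.044,.118,.345)]).round(1))
```

```text
fr [ 0.4723 -0.0961  0.048 ] [-0.1659 -0.0963  0.048 ]
fl [0.5061 0.0987 0.048 ] [-0.1685  0.1014  0.048 ]
br [ 0.5937 -0.1203  0.048 ] [-0.042  -0.0977  0.048 ]
bl [0.6292 0.0778 0.048 ] [-0.0436  0.1035  0.048 ]
lipr [ 0.5791 -0.0947  0.133 ] [-0.0611 -0.0752  0.133 ]
lipl [0.6044 0.0477 0.133 ] [-0.0625  0.0693  0.133 ]
railR [ 0.591  -0.1395  0.026 ] [-0.0412 -0.1171  0.026 ]
railL [0.6318 0.0872 0.026 ] [-0.0427  0.1133  0.026 ]
fr 0.1977 yaw -9.85
br 0.2013 yaw -10.16
lipr 0.1446 yaw -10.07
railR 0.2304 yaw -10.21
scene [[291.5 254.9]
 [330.6 245.9]
 [267.9 235.7]
 [367.1 228.4]]
side [[276.8 269.4]
 [320.7 266.8]
 [248.4 258.3]
 [351.9 274.5]]
```

```bash
sed -i 's/^O=.*/O=np.array([.654,-.0345,0]);yaw=np.radians(-10.1)/' h.py
python3 - <<'E'
from h import *
to(W(-.2,0,.33),frame(ya,[0,0,-1]))
E
```

```text
shift mm [-64.4 -11.7  -6.3] turn [ 0.49  0.35 89.46]
```

Request:
carry_out:
  plan:
    - [0.55,0,0,0,0,0,7]
    - [0.55,0,0,0,0,0,14]
    - [0.55,0,0,0,0,0,21]
    - [0.55,0,0,0,0,0,28]
    - [0.55,0,0,0,0,0,35]
    - [0.55,0,0,0,0,0,42]
    - [0.55,0,0,0,0,0,49]
    - [0.55,0,0,0,0,0,56]
    - [0.55,0,0,0,0,0,63]
    - [0.55,0,0,0,0,0,70]
    - [0.55,0,0,0,0,0,77]
    - [0.55,0,0,0,0,0,84]

```text
time: 7.03
eef_pos: [0.3938, 0.024, 0.3186]
eef_rot: [-0.0, 0.737, 0.676, -0.001]
contact_force: [0.3, -0.4, -0.7]
finger_gap: 0.0469
grasp_force: 0.0
```

Run:
```python
from h import *
a=np.radians(45);z=np.cos(a)*xa-np.sin(a)*np.array([0,0,1])
B=W(-.03,0,.24)
s=env.sense();print(s['time'],s['eef_pos'],inst(s['eef_pos']),s['joint_pos'].round(2),s['finger_gap'])
to(B-.11*z,frame(ya,z))
```

```text
7.0333 [0.39384143 0.02396558 0.31864447] [-0.26637986  0.01193639  0.31864447] [ 0.03 -0.02  1.78 -0.    1.38  0.12] 0.04691731058065762
shift mm [-26.1 156.9   0.7] turn [-45.04  -1.98   4.87]
```

Request:
carry_out:
  plan:
    - [0.55,-2,5,-5,-6,-0.3,0.6]
    - [0.55,-5,10,-10,-12,-0.5,1.2]
    - [0.55,-8,20,-15,-18,-0.8,1.8]
    - [0.55,-10,35,-20,-24,-1,2.4]
    - [0.55,-13,55,-20,-30,-1.3,3]
    - [0.55,-16,75,-15,-36,-1.6,4]
    - [0.55,-20,95,-10,-42,-1.9,4.6]
    - [0.55,-23,115,-5,-45,-2,4.9]
    - [0.55,-26,135,0,-45,-2,4.9]
    - [0.55,-26,150,0,-45,-2,4.9]
    - [0.55,-26,157,0,-45,-2,4.9]
    - [0.55,-26,157,0,-45,-2,4.9]

```text
time: 8.03
eef_pos: [0.5491, -0.0144, 0.319]
eef_rot: [0.292, 0.707, 0.595, 0.246]
contact_force: [0.2, 1.0, -0.3]
finger_gap: 0.0471
grasp_force: 0.0
```

Run:
```python
from h import *
import pickle
a=np.radians(45);z=np.cos(a)*xa-np.sin(a)*np.array([0,0,1])
B=W(-.03,0,.24)
s=env.sense();print(s['time'],s['eef_pos'],inst(s['eef_pos']),s['joint_pos'].round(2))
to(B+.008*z,frame(ya,z))
c=shot('wrist');b=shot('scene');pickle.dump((c,b),open('6.pkl','wb'))
print(proj(c,[W(-.03,-.055,.24),W(-.03,.055,.24)]))
im=np.zeros((345,800,3),np.uint8);im[:345,:460]=cv2.resize(c['pixels'],(460,345))
im[:340,460:]=cv2.resize(b['pixels'][190:310,255:375],(340,340))
cv2.imwrite('pics/m6.png',cv2.convertScaleAbs(im[:,:,::-1],alpha=1.5))
```

```text
8.0333 [ 0.54911882 -0.01435655  0.31896046] [-0.10678834  0.00143863  0.31896046] [ 0.03 -0.06  2.05 -0.37  0.4   0.49]
shift mm [ -2.   -1.4 118.1] turn [-0.06 -0.27  0.22]
[[317.9945509  326.28971035]
 [318.32831363 158.61159457]]
```

View pics/m6.png

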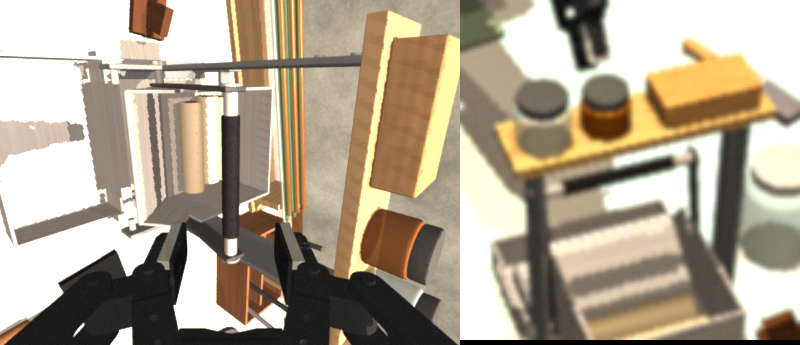

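The bar (black, x≈231, y 116–238 in the left image) sits midway between the fingers, within about 3 px of prediction, and the shelf is clear to the right. I'll advance along the tool axis.

Request:
carry_out:
  plan:
    - [0.55,0,0,15,0,0,0]
    - [0.55,-1,0,35,0,0,0]
    - [0.55,-2,0,55,0,0,0]
    - [0.55,-2,0,75,0,0,0]
    - [0.55,-2,0,90,0,0,0]
    - [0.55,-2,0,103,0,0,0]
    - [0.55,-2,0,112,0,0,0]
    - [0.55,-2,0,118,0,0,0]
    - [0.55,-2,0,118,0,0,0]
    - [0.55,-2,0,118,0,0,0]

```text
time: 8.97
eef_pos: [0.6295, -0.0301, 0.2368]
eef_rot: [0.292, 0.706, 0.595, 0.247]
contact_force: [-0.1, 0.1, 0.2]
finger_gap: 0.0467
grasp_force: 0.0
```

Now close on the bar.

Request:
carry_out:
  plan:
    - [0,0,0,0,0,0,0]
    - [0,0,0,0,0,0,0]
    - [0,0,0,0,0,0,0]
    - [0,0,0,0,0,0,0]
    - [0,0,0,0,0,0,0]
    - [0,0,0,0,0,0,0]
  squeeze: 30

```text
time: 9.47
eef_pos: [0.6292, -0.0301, 0.2371]
eef_rot: [0.293, 0.707, 0.595, 0.247]
contact_force: [-5.4, 2.9, 3.8]
finger_gap: 0.0151
grasp_force: 29.3
```

```bash
cat >> h.py <<'E'
def lean(a): a=np.radians(a);return frame(ya,np.cos(a)*xa-np.sin(a)*np.array([0,0,1]))
E
cat > arc.py <<'E'
from h import *
import sys
# rows (tool frame of commanded start) to take the bar from angle t0 to t1; lean goes 45 -> 45-k*theta
t0,t1,n,l0,l1=map(float,sys.argv[1:6]);n=int(n)
r,p0=.153,np.arctan2(.15,-.03)
def pose(t,l):
    Rt=lean(l);return W(r*np.cos(p0+t),0,.09+r*np.sin(p0+t))+Rt.apply([0,0,.008]),Rt
P0,R0=pose(t0,l0)
for i in range(1,n+1):
    f=i/n;P,Rt=pose(t0+(t1-t0)*f,l0+(l1-l0)*f)
    print(np.r_[R0.inv().apply(P-P0)*1000,np.degrees((R0.inv()*Rt).as_rotvec())].round(1).tolist())
s=env.sense();q=inst(s['eef_pos']+R.from_quat(np.roll(s['eef_rot'],-1)).apply([0,0,-.008]))
print(s['time'],'grasp',q,'bin est',np.arctan2(q[2]-.09,q[0])-p0,'r',np.hypot(q[0],q[2]-.09),s['contact_force'],s['finger_gap'],s['joint_pos'].round(2))
E
python3 arc.py 0 .4 12 45 39
```

```text
[0.0, -4.2, -2.8, -0.5, 0.0, 0.0]
[0.0, -8.5, -5.4, -1.0, 0.0, 0.0]
[0.0, -12.9, -7.8, -1.5, 0.0, 0.0]
[0.0, -17.4, -10.2, -2.0, 0.0, 0.0]
[0.0, -21.9, -12.3, -2.5, 0.0, 0.0]
[0.0, -26.6, -14.3, -3.0, -0.0, 0.0]
[0.0, -31.2, -16.2, -3.5, -0.0, 0.0]
[0.0, -36.0, -17.9, -4.0, 0.0, 0.0]
[0.0, -40.8, -19.4, -4.5, 0.0, 0.0]
[0.0, -45.6, -20.8, -5.0, -0.0, 0.0]
[0.0, -50.5, -22.0, -5.5, 0.0, 0.0]
[0.0, -55.4, -23.0, -6.0, 0.0, 0.0]
9.4667 grasp [-3.08578207e-02 -9.30849123e-05  2.42803608e-01] bin est 0.001868837379347621 r 0.15588825418872365 [-5.44920372  2.92140242  3.84106261] 0.01510980970378096 [-0.01  0.16  2.05 -0.64  0.19  0.75]
```

```bash
cat > kin.py <<'E'
import numpy as np
from scipy.optimize import least_squares,fsolve
D=[(.5746,.2416,.3202,1.5656,np.pi),(.3044,.3003,-.17,1.96,np.pi),(.404,.0297,.34,2.22,np.pi),(.3983,.3261,-.02,1.77,np.pi),(.5493,.319,-.06,2.05,2.356),(.6299,.2371,.16,2.05,2.356)]
def fk(p,q2,q3,phi):
    a2,a3,d,h,r0,o=p;return np.array([r0+a2*np.sin(q2)+a3*np.sin(q2+q3+o)+d*np.sin(phi),h+a2*np.cos(q2)+a3*np.cos(q2+q3+o)+d*np.cos(phi)])
f=lambda p:np.concatenate([fk(p,*e[2:])-e[:2] for e in D])
s=least_squares(f,[.43,.4,.25,.15,0,0]);print(s.x,np.abs(s.fun).max())
p0=np.arctan2(.15,-.03)
for t in(0,.2,.4,.6,.8,1.047):
    for L in(45,60,75,90):
        a=np.radians(L);x=.153*np.cos(p0+t)+.008*np.cos(a);z=.09+.153*np.sin(p0+t)-.008*np.sin(a)
        r=.654+x-.006;q=fsolve(lambda q:fk(s.x,*q,np.pi/2+a)-[r,z],[.2,2.1]);print(t,L,q.round(2),'q5',(np.pi/2+a-q.sum()).round(2))
E
python3 kin.py
```

```text
[0.5868257  0.41831158 0.30203449 0.14262451 0.00275115 0.06705044] 0.0017939422926199766
0 45 [0.16 2.06] q5 0.14
0 60 [0.2  1.87] q5 0.55
0 75 [0.28 1.67] q5 0.92
0 90 [0.39 1.48] q5 1.27
0.2 45 [0.12 2.13] q5 0.1
0.2 60 [0.16 1.94] q5 0.51
0.2 75 [0.24 1.75] q5 0.89
0.2 90 [0.35 1.56] q5 1.22
0.4 45 [0.11 2.2 ] q5 0.05
0.4 60 [0.14 2.02] q5 0.46
0.4 75 [0.21 1.83] q5 0.83
0.4 90 [0.32 1.65] q5 1.17
0.6 45 [0.1  2.28] q5 -0.02
0.6 60 [0.12 2.09] q5 0.4
0.6 75 [0.2  1.91] q5 0.77
0.6 90 [0.3  1.73] q5 1.11
0.8 45 [0.12 2.35] q5 -0.11
0.8 60 [0.13 2.16] q5 0.32
0.8 75 [0.2  1.98] q5 0.7
0.8 90 [0.3  1.81] q5 1.04
1.047 45 [0.18 2.43] q5 -0.25
1.047 60 [0.16 2.24] q5 0.21
1.047 75 [0.22 2.06] q5 0.6
1.047 90 [0.31 1.89] q5 0.94
```

```bash
python3 arc.py 0 .35 12 45 55
```

```text
[0.0, -3.9, -2.4, 0.8, 0.0, 0.0]
[-0.0, -7.8, -4.7, 1.7, 0.0, 0.0]
[0.0, -11.8, -6.9, 2.5, -0.0, 0.0]
[0.0, -15.9, -9.0, 3.3, -0.0, 0.0]
[0.0, -20.0, -11.0, 4.2, -0.0, -0.0]
[0.0, -24.2, -12.9, 5.0, 0.0, 0.0]
[0.0, -28.4, -14.6, 5.8, 0.0, 0.0]
[0.0, -32.7, -16.2, 6.7, 0.0, 0.0]
[0.0, -37.0, -17.7, 7.5, -0.0, 0.0]
[0.0, -41.3, -19.1, 8.3, -0.0, 0.0]
[0.0, -45.8, -20.4, 9.2, 0.0, 0.0]
[0.0, -50.2, -21.5, 10.0, 0.0, 0.0]
9.4667 grasp [-3.08578207e-02 -9.30849123e-05  2.42803608e-01] bin est 0.001868837379347621 r 0.15588825418872365 [-5.44920372  2.92140242  3.84106261] 0.01510980970378096 [-0.01  0.16  2.05 -0.64  0.19  0.75]
```

Request:
carry_out:
  plan:
    - [0,0,-4,-2.5,1,0,0]
    - [0,0,-8,-5,2,0,0]
    - [0,0,-12,-7,3,0,0]
    - [0,0,-16,-9,3.5,0,0]
    - [0,0,-20,-11,4,0,0]
    - [0,0,-24,-13,5,0,0]
    - [0,0,-28.5,-14.5,6,0,0]
    - [0,0,-32.5,-16,7,0,0]
    - [0,0,-37,-17.5,8,0,0]
    - [0,0,-41.5,-19,9,0,0]
    - [0,0,-46,-20.5,9.5,0,0]
    - [0,0,-50,-21.5,10,0,0]
  squeeze: 30

```text
time: 10.47
eef_pos: [0.583, -0.022, 0.2212]
eef_rot: [0.233, 0.728, 0.614, 0.198]
contact_force: [-2.5, -3.5, 11.3]
finger_gap: 0.0149
grasp_force: 32.1
```

```bash
python3 arc.py .35 .70 12 55 62
```

```text
[-0.0, -4.5, -0.2, 0.6, -0.0, 0.0]
[-0.0, -9.1, -0.3, 1.2, 0.0, 0.0]
[-0.0, -13.6, -0.3, 1.7, -0.0, 0.0]
[-0.0, -18.2, -0.1, 2.3, -0.0, 0.0]
[-0.0, -22.7, 0.2, 2.9, -0.0, -0.0]
[0.0, -27.2, 0.6, 3.5, 0.0, -0.0]
[-0.0, -31.7, 1.2, 4.1, 0.0, -0.0]
[-0.0, -36.2, 1.9, 4.7, -0.0, -0.0]
[-0.0, -40.7, 2.7, 5.3, -0.0, 0.0]
[-0.0, -45.1, 3.6, 5.8, 0.0, 0.0]
[-0.0, -49.5, 4.7, 6.4, 0.0, -0.0]
[-0.0, -53.9, 5.9, 7.0, 0.0, 0.0]
10.4667 grasp [-7.67009456e-02 -1.99043194e-04  2.27694961e-01] bin est 0.3108329373457983 r 0.1576164243408452 [-2.49033017 -3.53275639 11.34371027] 0.014880931609897837 [-0.01  0.13  2.04 -0.26  0.37  0.37]
```

Request:
carry_out:
  plan:
    - [0,0,-4.5,0,0.6,0,0]
    - [0,0,-9,0,1.2,0,0]
    - [0,0,-13.5,0,1.7,0,0]
    - [0,0,-18,0,2.3,0,0]
    - [0,0,-22.5,0,3,0,0]
    - [0,0,-27,0.5,3.5,0,0]
    - [0,0,-31.5,1,4,0,0]
    - [0,0,-36,2,4.7,0,0]
    - [0,0,-40.5,2.5,5.3,0,0]
    - [0,0,-45,3.5,6,0,0]
    - [0,0,-49.5,4.5,6.5,0,0]
    - [0,0,-54,6,7,0,0]

```text
time: 11.47
eef_pos: [0.5397, -0.0146, 0.1803]
eef_rot: [0.184, 0.742, 0.625, 0.156]
contact_force: [5.4, -1.2, -2.0]
finger_gap: 0.0148
grasp_force: 32.5
```

```bash
python3 arc.py .7 1.06 12 62 68
```

```text
[0.0, -4.3, 1.9, 0.5, -0.0, 0.0]
[0.0, -8.4, 3.9, 1.0, -0.0, 0.0]
[0.0, -12.6, 6.0, 1.5, -0.0, 0.0]
[0.0, -16.6, 8.3, 2.0, -0.0, 0.0]
[0.0, -20.6, 10.7, 2.5, 0.0, 0.0]
[0.0, -24.6, 13.1, 3.0, -0.0, 0.0]
[0.0, -28.4, 15.7, 3.5, -0.0, -0.0]
[0.0, -32.2, 18.5, 4.0, -0.0, -0.0]
[0.0, -35.9, 21.3, 4.5, -0.0, 0.0]
[0.0, -39.5, 24.2, 5.0, -0.0, 0.0]
[0.0, -43.0, 27.2, 5.5, 0.0, 0.0]
[0.0, -46.4, 30.4, 6.0, 0.0, -0.0]
11.4667 grasp [-0.11977578 -0.00050892  0.18733902] bin est 0.6909776177503364 r 0.1543409332278452 [ 5.44397618 -1.19846088 -2.02214096] 0.014782537911037357 [-0.    0.14  2.09 -0.18  0.44  0.31]
```

Request:
carry_out:
  plan:
    - [0,0,-2,1,0.3,0,0]
    - [0,0,-4.2,1.9,0.5,0,0]
    - [0,0,-6.3,2.9,0.8,0,0]
    - [0,0,-8.4,3.9,1,0,0]
    - [0,0,-10.5,5,1.3,0,0]
    - [0,0,-12.6,6,1.5,0,0]
    - [0,0,-14.6,7.1,1.8,0,0]
    - [0,0,-16.6,8.3,2,0,0]
    - [0,0,-18.6,9.5,2.3,0,0]
    - [0,0,-20.6,10.7,2.5,0,0]
    - [0,0,-22.6,11.9,2.8,0,0]
    - [0,0,-24.6,13.1,3,0,0]

```text
time: 12.47
eef_pos: [0.5248, -0.0121, 0.1575]
eef_rot: [0.165, 0.747, 0.629, 0.14]
contact_force: [3.0, 0.8, 0.7]
finger_gap: 0.0146
grasp_force: 32.9
```

```bash
python3 arc.py .88 1.07 12 65 68; python3 -c "
from h import *
shot('scene','s8.png');shot('side','d8.png')"
```

```text
[0.0, -2.0, 1.5, 0.2, 0.0, -0.0]
[-0.0, -3.9, 3.0, 0.5, 0.0, 0.0]
[-0.0, -5.8, 4.5, 0.8, 0.0, -0.0]
[-0.0, -7.7, 6.0, 1.0, 0.0, 0.0]
[0.0, -9.6, 7.6, 1.2, 0.0, -0.0]
[-0.0, -11.4, 9.2, 1.5, 0.0, 0.0]
[0.0, -13.2, 10.9, 1.7, 0.0, -0.0]
[0.0, -15.0, 12.5, 2.0, 0.0, 0.0]
[-0.0, -16.8, 14.2, 2.2, 0.0, -0.0]
[-0.0, -18.5, 16.0, 2.5, 0.0, 0.0]
[-0.0, -20.2, 17.7, 2.7, 0.0, -0.0]
[0.0, -21.9, 19.5, 3.0, 0.0, -0.0]
12.4667 grasp [-0.13453821 -0.00067062  0.16476505] bin est 0.866179577066065 r 0.15391667968297726 [3.02454983 0.77447163 0.66619628] 0.014607999969220058 [-0.    0.16  2.11 -0.16  0.44  0.3 ]
```

Request:
carry_out:
  plan:
    - [0,0,-2,1.5,0.2,0,0]
    - [0,0,-4,3,0.5,0,0]
    - [0,0,-6,4.5,0.8,0,0]
    - [0,0,-7.7,6,1,0,0]
    - [0,0,-9.6,7.6,1.2,0,0]
    - [0,0,-11.4,9.2,1.5,0,0]
    - [0,0,-13.2,11,1.7,0,0]
    - [0,0,-15,12.5,2,0,0]
    - [0,0,-16.8,14.2,2.2,0,0]
    - [0,0,-18.5,16,2.5,0,0]
    - [0,0,-20.2,17.7,2.7,0,0]
    - [0,0,-21.5,19,3,0,0]

```text
time: 13.57
eef_pos: [0.5149, -0.0105, 0.1343]
eef_rot: [0.148, 0.75, 0.632, 0.125]
contact_force: [-14.6, -0.0, 36.1]
finger_gap: 0.015
grasp_force: 36.6
```

```bash
python3 arc.py 1.047 .7 12 68 62
python3 - <<'E'
from h import *
a=shot('scene')['pixels'][200:340,250:390];b=shot('side')['pixels'][225:365,235:375]
im=np.hstack([cv2.resize(a,(400,400),interpolation=3),cv2.resize(b,(400,400),interpolation=3)])
cv2.imwrite('pics/m9.png',cv2.convertScaleAbs(im[:,:,::-1],alpha=1.6))
E
```

```text
[0.0, 3.0, -3.3, -0.5, 0.0, 0.0]
[0.0, 6.1, -6.5, -1.0, -0.0, 0.0]
[-0.0, 9.3, -9.7, -1.5, -0.0, 0.0]
[-0.0, 12.6, -12.7, -2.0, -0.0, 0.0]
[-0.0, 15.9, -15.7, -2.5, -0.0, 0.0]
[-0.0, 19.4, -18.5, -3.0, -0.0, 0.0]
[-0.0, 22.9, -21.3, -3.5, 0.0, 0.0]
[-0.0, 26.5, -24.0, -4.0, -0.0, 0.0]
[-0.0, 30.2, -26.5, -4.5, -0.0, 0.0]
[-0.0, 34.0, -29.0, -5.0, -0.0, 0.0]
[-0.0, 37.8, -31.3, -5.5, -0.0, 0.0]
[-0.0, 41.7, -33.5, -6.0, 0.0, 0.0]
13.5667 grasp [-0.14421166 -0.00076802  0.14174671] bin est 1.0288860025114586 r 0.15321463866126286 [-1.46346508e+01 -2.30056821e-03  3.60600235e+01] 0.014984805379784829 [-0.01  0.19  2.13 -0.14  0.44  0.28]
```

View pics/m9.png

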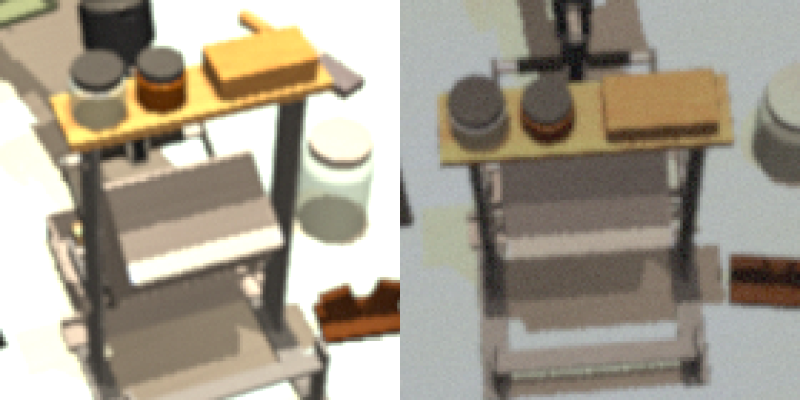

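The bin is at its stop: the bar is down in front and the floor tilted up, with 36 N of stop contact. I'll hold so the posts roll out and settle.

Request:
carry_out:
  plan:
    - [0,0,0,-0.5,0,0,0]
    - [0,0,0,-1,0,0,0]
    - [0,0,0,-1,0,0,0]
    - [0,0,0,-1,0,0,0]
    - [0,0,0,-1,0,0,0]
    - [0,0,0,-1,0,0,0]
    - [0,0,0,-1,0,0,0]
    - [0,0,0,-1,0,0,0]
    - [0,0,0,-1,0,0,0]
    - [0,0,0,-1,0,0,0]

```text
time: 14.5
eef_pos: [0.5148, -0.0105, 0.1346]
eef_rot: [0.148, 0.75, 0.632, 0.125]
contact_force: [-2.5, -1.2, 13.0]
finger_gap: 0.0145
grasp_force: 34.1
```

```bash
python3 arc.py 1.047 .7 1 68 62|tail -1
python3 - <<'E'
from h import *
a=shot('wrist')['pixels']; cv2.imwrite('pics/w10.png',cv2.convertScaleAbs(a[:,:,::-1],alpha=1.6))
E
```

```text
14.5 grasp [-0.144269   -0.0007736   0.14195505] bin est 1.0277334510270366 r 0.15333907613716882 [-2.53384057 -1.20198594 13.03246128] 0.014478502302489758 [-0.01  0.19  2.13 -0.14  0.44  0.28]
```

View pics/w10.png

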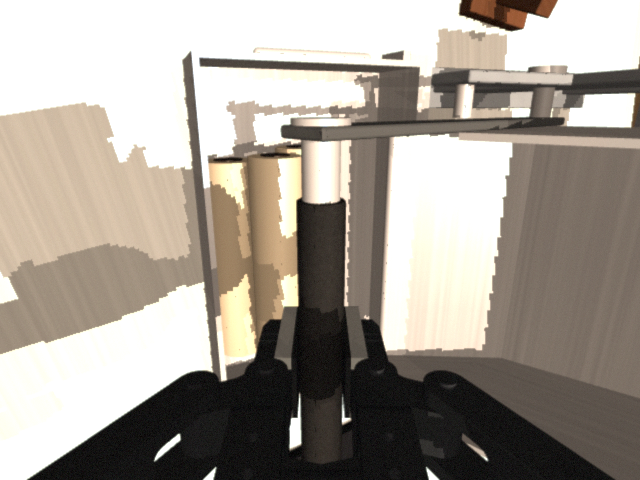

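All three posts lie in the tray (tops near (228,160), (270,156), (298,148)), and the bin is empty. Now I'll guide the bin back.

Request:
carry_out:
  plan:
    - [0,0,3,-3.5,-0.5,0,0]
    - [0,0,6,-6.5,-1,0,0]
    - [0,0,9.3,-9.7,-1.5,0,0]
    - [0,0,12.6,-12.7,-2,0,0]
    - [0,0,16,-15.7,-2.5,0,0]
    - [0,0,19.4,-18.5,-3,0,0]
    - [0,0,23,-21.3,-3.5,0,0]
    - [0,0,26.5,-24,-4,0,0]
    - [0,0,30.2,-26.5,-4.5,0,0]
    - [0,0,34,-29,-5,0,0]
    - [0,0,38,-31.3,-5.5,0,0]
    - [0,0,41.7,-33.5,-6,0,0]

```text
time: 15.55
eef_pos: [0.5356, -0.0142, 0.1777]
eef_rot: [0.183, 0.743, 0.626, 0.154]
contact_force: [-6.8, 4.4, 2.1]
finger_gap: 0.015
grasp_force: 32.2
```

```bash
python3 arc.py .7 .35 12 62 55
```

```text
[-0.0, 4.2, -1.7, -0.6, -0.0, -0.0]
[0.0, 8.5, -3.3, -1.2, -0.0, 0.0]
[0.0, 12.7, -4.8, -1.7, -0.0, 0.0]
[0.0, 17.1, -6.1, -2.3, -0.0, -0.0]
[0.0, 21.5, -7.4, -2.9, -0.0, -0.0]
[0.0, 25.9, -8.5, -3.5, 0.0, -0.0]
[-0.0, 30.3, -9.4, -4.1, -0.0, -0.0]
[0.0, 34.8, -10.3, -4.7, -0.0, 0.0]
[0.0, 39.2, -11.0, -5.3, -0.0, 0.0]
[0.0, 43.8, -11.6, -5.8, -0.0, -0.0]
[-0.0, 48.3, -12.1, -6.4, -0.0, 0.0]
[0.0, 52.8, -12.4, -7.0, -0.0, -0.0]
15.55 grasp [-0.12388461 -0.00080547  0.18479525] bin est 0.7202488316745077 r 0.1559921005942052 [-6.80614198  4.42310238  2.07096341] 0.014958531506010234 [-0.    0.14  2.1  -0.18  0.44  0.31]
```

Request:
carry_out:
  plan:
    - [0,0,4.2,-1.7,-0.6,0,0]
    - [0,0,8.5,-3.3,-1.2,0,0]
    - [0,0,12.7,-4.8,-1.7,0,0]
    - [0,0,17,-6.1,-2.3,0,0]
    - [0,0,21.5,-7.4,-2.9,0,0]
    - [0,0,26,-8.5,-3.5,0,0]
    - [0,0,30.3,-9.4,-4.1,0,0]
    - [0,0,34.8,-10.3,-4.7,0,0]
    - [0,0,39.2,-11,-5.3,0,0]
    - [0,0,43.8,-11.6,-5.8,0,0]
    - [0,0,48.3,-12,-6.4,0,0]
    - [0,0,52.8,-12.4,-7,0,0]

```text
time: 16.55
eef_pos: [0.5798, -0.0218, 0.2156]
eef_rot: [0.231, 0.729, 0.614, 0.195]
contact_force: [-2.2, 0.8, 1.1]
finger_gap: 0.0146
grasp_force: 33.7
```

```bash
python3 arc.py .37 0.05 12 55 47
```

```text
[-0.0, 4.2, 0.2, -0.7, -0.0, -0.0]
[-0.0, 8.3, 0.6, -1.3, 0.0, 0.0]
[-0.0, 12.5, 1.0, -2.0, -0.0, 0.0]
[-0.0, 16.6, 1.6, -2.7, -0.0, 0.0]
[0.0, 20.7, 2.2, -3.3, -0.0, -0.0]
[-0.0, 24.8, 3.0, -4.0, -0.0, 0.0]
[-0.0, 28.9, 3.9, -4.7, 0.0, -0.0]
[-0.0, 33.0, 4.8, -5.3, 0.0, 0.0]
[-0.0, 37.0, 5.9, -6.0, 0.0, 0.0]
[0.0, 41.0, 7.1, -6.7, -0.0, -0.0]
[-0.0, 44.9, 8.4, -7.3, 0.0, -0.0]
[-0.0, 48.9, 9.8, -8.0, -0.0, -0.0]
16.55 grasp [-0.07988542 -0.00054379  0.22209365] bin est 0.34651914899462044 r 0.15437102132840996 [-2.17065146  0.810728    1.09902367] 0.014563560111736462 [-0.01  0.13  2.05 -0.26  0.36  0.38]
```

Request:
carry_out:
  plan:
    - [0,0,4.2,0.2,-0.7,0,0]
    - [0,0,8.3,0.6,-1.3,0,0]
    - [0,0,12.5,1,-2,0,0]
    - [0,0,16.6,1.6,-2.7,0,0]
    - [0,0,20.7,2.2,-3.3,0,0]
    - [0,0,24.8,3,-4,0,0]
    - [0,0,28.9,3.9,-4.7,0,0]
    - [0,0,33,4.8,-5.3,0,0]
    - [0,0,37,5.9,-6,0,0]
    - [0,0,40.5,7,-6.7,0,0]
    - [0,0,43.5,8,-7.3,0,0]
    - [0,0,45.5,8.8,-8,0,0]

```text
time: 17.55
eef_pos: [0.6211, -0.0288, 0.2336]
eef_rot: [0.281, 0.711, 0.599, 0.237]
contact_force: [-1.5, -2.7, 1.0]
finger_gap: 0.0145
grasp_force: 33.8
```

```bash
python3 arc.py .07 -0.03 8 47 46
```

```text
[0.0, 1.7, 0.9, -0.1, 0.0, -0.0]
[-0.0, 3.4, 1.8, -0.3, 0.0, 0.0]
[-0.0, 5.1, 2.8, -0.4, 0.0, 0.0]
[-0.0, 6.8, 3.7, -0.5, 0.0, 0.0]
[0.0, 8.4, 4.7, -0.6, 0.0, 0.0]
[-0.0, 10.1, 5.7, -0.8, 0.0, -0.0]
[-0.0, 11.7, 6.7, -0.9, 0.0, 0.0]
[-0.0, 13.3, 7.8, -1.0, 0.0, -0.0]
17.55 grasp [-3.88301669e-02 -2.00511922e-04  2.39461543e-01] bin est 0.05678551653344188 r 0.15442323269023636 [-1.50791042 -2.66372153  1.03701628] 0.014539689425591602 [-0.01  0.16  2.05 -0.51  0.22  0.62]
```

Request:
carry_out:
  plan:
    - [0,0,1.7,1,0,0,0]
    - [0,0,3.4,1.8,0,0,0]
    - [0,0,5,2.8,0,0,0]
    - [0,0,6.8,3.7,0,0,0]
    - [0,0,8.5,4.7,0,0,0]
    - [0,0,10,5.5,0,0,0]
    - [0,0,10,5.5,0,0,0]
    - [0,0,10,5.5,0,0,0]

```text
time: 18.22
eef_pos: [0.6301, -0.0304, 0.2358]
eef_rot: [0.279, 0.712, 0.6, 0.236]
contact_force: [-9.1, 1.8, 4.3]
finger_gap: 0.0149
grasp_force: 34.4
```

```bash
python3 arc.py .01 -0.03 1 47 46
```

```text
[-0.0, 5.3, 3.3, -1.0, 0.0, -0.0]
18.2167 grasp [-2.96560651e-02 -1.39760382e-04  2.41680054e-01] bin est -0.004314040534359798 r 0.15455200050322934 [-9.1367425   1.84107456  4.30229835] 0.014864052837775378 [-0.02  0.17  2.02 -0.47  0.23  0.58]
```

The bin is closed: the estimate is about 0 rad with contact against the stop. Release and back out along the tool axis.

Request:
carry_out:
  plan:
    - [0.5,0,0,0,0,0,0]
    - [0.5,0,0,0,0,0,0]
    - [0.5,0,0,0,0,0,0]
    - [0.5,0,0,0,0,0,0]
    - [0.5,0,0,-6,0,0,0]
    - [0.5,0,0,-15,0,0,0]
    - [0.5,0,0,-30,0,0,0]
    - [0.5,0,0,-50,0,0,0]
    - [0.5,0,0,-75,0,0,0]
    - [0.5,0,0,-100,0,0,0]
    - [0.5,0,0,-120,0,0,0]
    - [0.5,0,0,-125,0,0,0]

```text
time: 19.22
eef_pos: [0.5466, -0.0158, 0.3319]
eef_rot: [0.282, 0.711, 0.599, 0.239]
contact_force: [0.2, -0.7, 1.0]
finger_gap: 0.0427
grasp_force: 0.0
```

Run:
```python
from h import *
s=env.sense();print(s['time'],inst(s['eef_pos']),s['contact_force'])
to(W(-.262,.008,.326),frame(ya,[0,0,-1]))
```

```text
19.2167 [-0.10898806 -0.00037057  0.33192295] [ 0.17794613 -0.65714994  0.96583996]
shift mm [   9.4 -115.2 -100.7] turn [43.38 -0.26  0.33]
```

Request:
carry_out:
  plan:
    - [0.5,0,-10,-15,6,0,0]
    - [0.5,0,-20,-30,12,0,0]
    - [0.5,0,-30,-45,18,0,0]
    - [0.5,0,-40,-60,24,0,0]
    - [0.5,0,-55,-75,30,0,0]
    - [0.5,0,-70,-90,36,0,0]
    - [0.5,0,-85,-100,42,0,0]
    - [0.5,5,-100,-100,43.4,0,0]
    - [0.5,9,-115,-100,43.4,0,0]
    - [0.5,9,-115,-100,43.4,0,0]
    - [0.5,9,-115,-100,43.4,0,0]

```text
time: 20.13
eef_pos: [0.3989, 0.0185, 0.3222]
eef_rot: [-0.003, 0.764, 0.645, -0.002]
contact_force: [0.3, 0.5, -0.1]
finger_gap: 0.0427
grasp_force: 0.0
```

Run:
```python
from h import *
import pickle
s=env.sense();print(s['time'],inst(s['eef_pos']))
c=shot('wrist');d=shot('scene');pickle.dump((c,d),open('11.pkl','wb'))
print(proj(c,[W(-.045,y,.048) for y in(-.1,.1)]+[W(-.17,y,.048) for y in(-.1,.1)]+[W(-.0614,0,.133)]))
im=np.zeros((345,800,3),np.uint8);im[:345,:460]=cv2.resize(c['pixels'],(460,345))
im[:340,460:]=cv2.resize(d['pixels'][210:330,255:375],(340,340))
cv2.imwrite('pics/m11.png',cv2.convertScaleAbs(im[:,:,::-1],alpha=1.6))
```

```text
20.1333 [-0.26043731  0.00747424  0.32218035]
[[521.08273153 293.03312583]
 [555.97640809  96.56701984]
 [405.45885744 291.966773  ]
 [421.11805617  95.5381005 ]
 [568.77519538 225.17850741]]
```

View pics/m11.png

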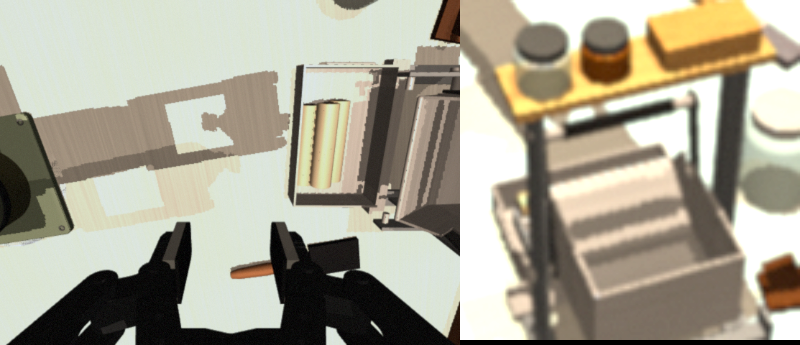

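The bin is closed and empty and all three posts are in the tray. The back rim, about (376,207)–(397,60), matches the flush prediction, so I'll check it numerically.

Run:
```python
from h import *
import pickle
c,_=pickle.load(open('11.pkl','rb'));g=c['pixels'].astype(int).sum(2)
w=pickle.load(open('w5.pkl','rb'));h=w['pixels'].astype(int).sum(2)
for x in(190,280,300,350,390):
    v=[(r,round(inst(onz(w,x,r,.048))[0]*1000,1),h[r,x]) for r in range(362,380)]; print('pre',x,[t for t in v if -52<t[1]<-36])
for y in(115,150,200,250,275):
    u0=int(521+(293-y)/197*35); print('post',y,[(round(inst(onz(c,u,y,.048))[0]*1000,1),g[y,u]) for u in range(u0-9,u0+9)])
```

```text
pre 190 [(367, np.float64(-51.5), np.int64(14)), (368, np.float64(-50.1), np.int64(2)), (369, np.float64(-48.7), np.int64(1)), (370, np.float64(-47.3), np.int64(12)), (371, np.float64(-45.9), np.int64(15)), (372, np.float64(-44.5), np.int64(10)), (373, np.float64(-43.1), np.int64(10)), (374, np.float64(-41.7), np.int64(1)), (375, np.float64(-40.3), np.int64(23)), (376, np.float64(-38.9), np.int64(21)), (377, np.float64(-37.4), np.int64(13))]
pre 280 [(366, np.float64(-51.7), np.int64(102)), (367, np.float64(-50.3), np.int64(101)), (368, np.float64(-48.9), np.int64(103)), (369, np.float64(-47.5), np.int64(105)), (370, np.float64(-46.1), np.int64(121)), (371, np.float64(-44.7), np.int64(141)), (372, np.float64(-43.3), np.int64(151)), (373, np.float64(-41.9), np.int64(153)), (374, np.float64(-40.5), np.int64(158)), (375, np.float64(-39.0), np.int64(161)), (376, np.float64(-37.6), np.int64(172)), (377, np.float64(-36.2), np.int64(184))]
pre 300 [(366, np.float64(-51.4), np.int64(101)), (367, np.float64(-50.0), np.int64(101)), (368, np.float64(-48.6), np.int64(100)), (369, np.float64(-47.
[... 3816 characters left out ...]
p.int64(165)), (np.float64(-37.4), np.int64(168))]
post 275 [(np.float64(-54.9), np.int64(88)), (np.float64(-53.8), np.int64(88)), (np.float64(-52.7), np.int64(90)), (np.float64(-51.7), np.int64(94)), (np.float64(-50.6), np.int64(81)), (np.float64(-49.6), np.int64(81)), (np.float64(-48.5), np.int64(85)), (np.float64(-47.4), np.int64(94)), (np.float64(-46.4), np.int64(158)), (np.float64(-45.3), np.int64(299)), (np.float64(-44.2), np.int64(330)), (np.float64(-43.2), np.int64(298)), (np.float64(-42.1), np.int64(201)), (np.float64(-41.1), np.int64(167)), (np.float64(-40.0), np.int64(169)), (np.float64(-38.9), np.int64(179)), (np.float64(-37.9), np.int64(186)), (np.float64(-36.8), np.int64(181))]
```

The back rim is at stand x of about -46 mm at its inner edge along the whole length, the same as before pouring, so the tray is flush. Handing in.

```bash
python3 -c "
from rig import env
print(env.sign_off())"
```

```text
the job is handed in; nothing more can be done
None
```

The job is handed in at about 20 s: in the last images the tray was flush, all three posts lay in it, and the bin was empty and closed; the sign-off returned no verdict.

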